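# Stand the toppled hand stamp back on its mat

### The arm

A 6-joint arm with a two-finger parallel gripper is mounted at the origin on the work surface. World frame = base frame: x ahead of the robot, y to its left, z up, the work surface at z = 0. Lengths are in m, angles in rad, forces in N, time in s.
With the tool pointing down it reaches from about 0.15 to 0.775 m from the base axis. Payload 6.1 kg.
Tool frame: the origin (TCP) lies midway between the tips of the shut fingers; the grasp point (between the pads) lies 19 mm behind it; z points along the fingers, x is the direction in which the jaws open and shut, and the axes are right-handed (so a half turn about z gives the same grasp; the last joint's range is limited). The gripper opens to 85 mm and grips with 20 to 120 N. Pads are 22 mm wide; open, the fingers measure 114 mm over their backs; the gripper's body (76 mm by 85 mm) begins 54 mm behind the grasp point. The pads swing forward as they close: fully open they stand 13 mm farther back than shut.
Start: joints at [1.343, 0.126, -0.04, 1.405, 0, 1.571], TCP at [0.119, 0.511, 0.231] pointing down, gripper open.
Joint ranges: [-2.72, 2.72], [-0.95, 1.95], [-1.27, 1.35], [-1.78, 2.02], [-1.46, 1.47], [-3.14, 3.14]. Speed limits (rad/s): [2.39, 2.39, 3.01, 3.14, 3.14, 3.14].

### API

Orientations are given as a unit quaternion [x, y, z, w].
In Python, from workcell import * gives the robot as it stands.
- The arm moves only by the tool apply_moves, never from a script. Its argument "motion" is a list of rows, each a list of 3 entries, a list of its own where there are three numbers: the shift along the tool's x, y, z in mm, then the turn about the tool's z in rad, then the closure in counts, from 0 (fully open) to 255 (shut). A call has 1 to 8 rows; each row shifts and turns the commanded pose from where the row before left it, along the tool's axes as they then stand; what a row does not reach is not made up. A row lasts 1/10 s, in which the tool goes at most 50 mm and 8.59 degrees, less where a joint would pass 70% of its speed; a pose out of reach is approached as far as the arm can. A call is refused whole if a number of a shift passes 50 or a number of a turn 0.15, either way. A call with a gripper value outside its range is refused whole. The fingers move at their own pace and stop on an object; "force" is the grip in N (left out, the last holds). Time passes only in rows, so rows that do not move let the fingers close. It gives the time, the measured TCP pose, the force and the opening at its end, in the units of the state.
- state(): the state, without advancing time (a new reading comes with each control period).
- get_image(name): name is "side" or "top" or "wrist"; returns the picture (400x640x3 uint8, red, green, blue); there is no depth.
- camera_model(name): a dict with "vertical_fov" (degrees; the focal length in pixels is half the picture's height over the tangent of half this angle, whatever the lens; pixels are square), "cx", "cy" (the principal point, pixels), "world_from_camera" (4x4, takes a point from camera to world coordinates). Camera axes: x right, y up, looking along -z (the intrinsics and any distortion apply to the point x, -y, -z); pixel columns grow to the right and rows downward; lengths in m; the calibration is good to about 2 mm. A picture is of the moment at which its call begins: read the wrist's pose just before it. camera_model takes no time and is no camera call; for the wrist camera it gives the pose at the moment of the call.
- close_job(): hands the job in, once; it reports no verdict.
The state is a dict: "time": time; "joints": joint angles; "joint_vel": joint speeds; "joint_torque": joint torques, N m; "tcp_pos": TCP position; "eef_rot": TCP orientation; "wrist_force": force on the tool from outside, world axes, zero at the start; "wrist_torque": the same for the moment, N m; "gripper_width": finger opening in m.
Only numpy, scipy, OpenCV 4.12 (cv2) and the standard library are available. Lean on these libraries where they do the work, as an engineer would, in place of code of your own. Each camera call takes 0.05 s, during which the arm holds its last target. There are 200 camera calls.

### The job

The square-footed wooden hand stamp has toppled over on the printer's bench. Pick it up and stand it upright on its foot in the middle of the round black rubber mat; keep hold of it until its foot is down, do not drop it there. Leave the small round stamp and the brush where they are.

Things in the scene. Friction and masses are not known exactly. Their poses are not given: they have to be found in the camera images.
- stamp: Toppled hand stamp, about 0.22 kg, 110 mm tall: square foot 46 x 46 x 24 mm, straight round handle 38 mm thick from 24 to 98 mm above the foot's face, then a pommel 46 mm across, 12 mm thick. Origin: centre of the foot's face; z runs along the handle to the pommel. Starts lying on a side of the foot and the pommel, z level, 23 mm above the bench, pommel roughly (35 degrees) towards the robot.
- mat: Where the stamp must stand: a flat round black rubber mat, 110 mm in diameter, 6 mm thick, fixed on the bench. Origin: centre of its underside, z up. (Not the round steel ink tin, 87 mm across and 24 mm high, also fixed, to the other side.)
- round_stamp: A small upright stamp with a round brass foot 42 mm in diameter and a turned wooden handle, 72 mm tall, standing loose on the bench; to be left alone. Origin: centre of its underside, z axis up.
- brush: A wooden-handled brush about 190 mm long, lying loose on the bench; to be left alone. Origin: under its middle; its x axis runs along it from the handle to the bristles.
Mind the look-alikes: they are no part of the job. What is meant by the mat is not blue or orange, and is the larger of those in its own colour.

How it is judged:
By the outcome, as a careful person would: the job done as asked, in the order asked, and still so for the second after the job is handed in, with the robot touching nothing.
It also fails if it takes over 35 s, if anything falls off the work surface, if the arm or the gripper's body presses on something with over 40 N, if the wrist force passes 120 N, or if a joint passes its speed limit or range.

## Working session

There is one attempt and no reset: what is moved stays moved. The work goes in short steps, Python scripts to look and compute and a tool call to move; the robot and the scene stay as the last step left them, time stands still between calls to the robot, and variables do not carry over. Pictures are saved under pics/ and viewed, about 8 in all and at most 12, crops included, and the job is handed in when it is done.

Besides the shell and the picture viewer there is one more tool, called as name(argument=value, ...), one argument or row to a line, values as JSON. apply_moves: Moves the arm, as the interface text tells. Its arguments: {"type":"object","properties":{"motion":{"type":"array","items":{"type":"array"}},"force":{"type":"number"}},"required":["motion"]}

```bash
mkdir -p pics; ls; python3 - <<'E'
from workcell import *
import cv2,json
for n in ("top","side","wrist"):
    m=camera_model(n); print(n,m)
    cv2.imwrite(f"pics/{n}0.png",get_image(n)[:,:,::-1])
print(state())
E
```

```text
pics
top {'vertical_fov': 49.161365542119505, 'cx': 318.35808986269717, 'cy': 203.8173293516234, 'world_from_camera': array([[-0.00162186,  0.98582552, -0.16776594,  0.43577853],
       [-0.99988628, -0.00411407, -0.01450876, -0.0662956 ],
       [-0.01499331,  0.16772333,  0.98572008,  1.16633831],
       [ 0.        ,  0.        ,  0.        ,  1.        ]])}
side {'vertical_fov': 42.082227104451725, 'cx': 322.5433143393315, 'cy': 192.55074383171862, 'world_from_camera': array([[ 0.98860043,  0.11224768, -0.10034763,  0.52124643],
       [-0.14948017,  0.65193578, -0.74339453, -0.93567933],
       [-0.0180241 ,  0.74992013,  0.66128279,  0.82580935],
       [ 0.        ,  0.        ,  0.        ,  1.        ]])}
wrist {'vertical_fov': 58.014473553581276, 'cx': 317.2107606628614, 'cy': 197.446134425129, 'world_from_camera': array([[ 0.22591155, -0.93814143, -0.26240165,  0.0521765 ],
       [ 0.97414582,  0.21701498,  0.06280465,  0.52674778],
       [-0.00197456, -0.26980577,  0.96291274,  0.37389894],
       [ 0.        ,  0.        ,  0.        ,  1.        ]])}
{'time': 0.15, 'joints': array([ 1.34298799e+00,  1.26281794e-01, -4.03493881e-02,  1.40536738e+00,
        2.49361034e-05,  1.57080648e+00]), 'joint_vel': array([-0.00038431, -0.00217941,  0.00298118,  0.00075781, -0.00020412,
       -0.00100486]), 'joint_torque': array([ 1.50350847e-03, -4.36276889e+01,  3.53149903e+01,  1.36144756e-02,
        5.03712783e-05,  3.62978469e-06]), 'tcp_pos': array([0.11849524, 0.51115651, 0.23069836]), 'eef_rot': array([ 7.82896063e-01,  6.22152227e-01, -4.78367982e-04,  3.64231959e-04]), 'wrist_force': array([-0.23841251,  0.34368234,  0.55846726]), 'wrist_torque': array([ 0.01919609, -0.02103325, -0.01666345]), 'gripper_width': 0.08568323520731005}
```

View pics/top0.png

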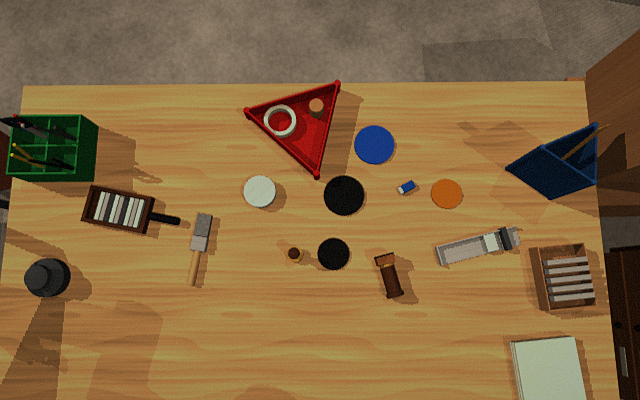

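View pics/side0.png

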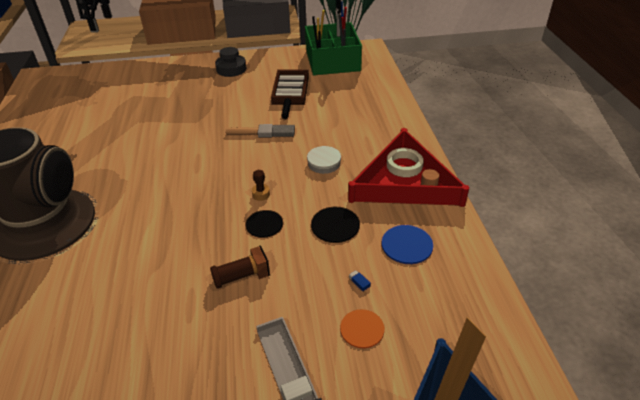

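The top view (top0) and side view (side0) show these things:
- **Black discs:** one at top px (344,195), about 41 px wide, and a smaller one at (333,254), about 33 px.
- **Other discs:** blue (374,145) and orange (447,193). The tin is at (260,191).
- **Stamp:** foot near (386,260), pommel near (396,296).
- **Leave alone:** the round stamp (295,254) and the brush (200,248).

The mat should be the larger black disc. I'll measure both discs and check an enlarged crop.

```bash
cat > h.py <<'E'
from workcell import *
import numpy as np, cv2
def K(m): return 200/np.tan(np.radians(m["vertical_fov"]/2))
def proj(m,p):
    T=np.linalg.inv(m["world_from_camera"]); c=T[:3,:3]@np.asarray(p,float)+T[:3,3]; f=K(m)
    return np.array([m["cx"]+f*c[0]/-c[2], m["cy"]-f*c[1]/-c[2]])
def unproj(m,uv,z):
    T=m["world_from_camera"]; f=K(m)
    d=T[:3,:3]@np.array([(uv[0]-m["cx"])/f,-(uv[1]-m["cy"])/f,-1]); o=T[:3,3]
    return o+d*(z-o[2])/d[2]
def blobs(img,mask):
    return cv2.connectedComponentsWithStats(mask.astype(np.uint8))
E
python3 - <<'E'
from h import *
for n in("top","side"):
    m=camera_model(n); im=cv2.imread(f"pics/{n}0.png").astype(int)
    mask=(im.max(2)<40)
    k,l,s,c=blobs(im,mask)
    for i in range(1,k):
        if s[i,4]>300 :
            pts=np.argwhere(l==i)[:,::-1]
            w=np.array([unproj(m,p,.006)[:2] for p in pts]); 
            print(n,s[i],c[i].round(1),w.mean(0).round(4),"diam",(4*np.sqrt(np.linalg.eigvalsh(np.cov(w.T)))).round(4))
im=cv2.imread("pics/top0.png")[160:320,270:430]; a=cv2.resize(im,None,fx=3.75,fy=3.75,interpolation=cv2.INTER_CUBIC)
cv2.imwrite("pics/crop1.png",np.clip(a*1.6,0,255).astype(np.uint8))
im=cv2.imread("pics/side0.png"); a=cv2.resize(im[230:310,190:290],None,fx=6,fy=6,interpolation=cv2.INTER_CUBIC)
cv2.imwrite("pics/crop2.png",np.clip(a*1.6,0,255).astype(np.uint8))
E
```

```text
top [   9  115   89   67 1450] [ 75.8 157.4] [0.7667 0.6213] diam [0.1533 0.2671]
top [   0  117   79   28 1377] [ 41.2 128.4] [0.851 0.727] diam [0.0927 0.2298]
top [546 127  48  31 533] [568.7 142.7] [ 0.7999 -0.734 ] diam [0.0406 0.1462]
top [564 142  31  28 335] [579.8 158.9] [ 0.754  -0.7594] diam [0.0596 0.0803]
top [ 10 145  66  27 697] [ 51.5 158.1] [0.7648 0.6893] diam [0.0801 0.1759]
top [ 505  148   88   52 2136] [547.5 174.3] [ 0.7118 -0.6686] diam [0.111  0.1955]
top [ 324  176   40   40 1238] [343.4 195.1] [ 0.6569 -0.117 ] diam [0.1079 0.1084]
top [142 198  38  36 355] [158.3 217.4] [0.598  0.3821] diam [0.0723 0.1162]
top [318 238  31  32 769] [332.9 253.7] [ 0.4996 -0.0875] diam [0.082  0.0829]
top [ 604  245   36  155 3724] [625.  312.5] [ 0.3499 -0.833 ] diam [0.0894 0.4269]
top [ 27 259  43  38 728] [ 53.6 280.5] [0.4312 0.6495] diam [0.0784 0.111 ]
side [ 24   0  35  66 644] [40.9 30.5] [-0.2685  1.0923] diam [0.0386 0.7756]
side [ 76   0  35  31 506] [92.3 10.1] [-0.1054  1.2489] diam [0.138  0.3368]
side [299   0  14  71 343] [304.2  29.8] [0.7154 0.9081] diam 
[... 209 characters left out ...]
 62. ] [-0.2795  0.8289] diam [0.1202 0.1947]
side [  0 129  34  33 844] [ 14.  142.9] [-0.1525  0.3317] diam [0.0898 0.1618]
side [   0  141   58   81 2457] [ 22.5 190.6] [-0.0738  0.1203] diam [0.1212 0.3248]
side [   0  150   76  106 2666] [ 47.2 203. ] [-0.0017  0.0659] diam [0.1407 0.4177]
side [ 312  207   47   35 1318] [335.  224.4] [ 0.657  -0.1245] diam [0.1071 0.1101]
side [246 211  37  26 756] [263.8 223.5] [ 0.5003 -0.095 ] diam [0.0816 0.0843]
side [213 265  41  23 340] [233.1 276. ] [ 0.4291 -0.236 ] diam [0.0276 0.0932]
side [419 347  33  53 744] [435.4 375.1] [ 0.765  -0.5095] diam [0.0257 0.1204]
side [459 375  33  25 424] [473.1 391.1] [ 0.8169 -0.5475] diam [0.0415 0.0452]
```

View pics/crop1.png

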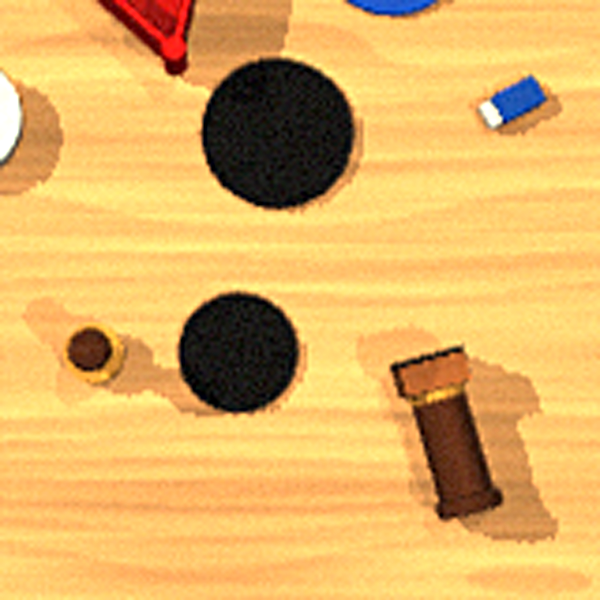

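The crop confirms the choice. Two black discs fit the name: top px (344,195), measured 108 mm across, and (333,254), measured 83 mm. The larger one is the mat. The top and side cameras disagree by 7 mm in y, so I'll check with the wrist camera. Next I'll locate the stamp.

```bash
python3 - <<'E'
from h import *
m=camera_model("top")
pe=unproj(m,(270+470/3.75,160+508/3.75),.023); ff=unproj(m,(270+426/3.75,160+357/3.75),.046)
print("pommel end",pe,"foot face",ff,"len",np.linalg.norm((pe-ff)[:2]))
d=pe-ff; print("heading deg of z axis",np.degrees(np.arctan2(d[1],d[0])))
for n in("top","side"): print(n,"tcp px",proj(camera_model(n),state()["tcp_pos"]))
E
```

```text
pommel end [ 0.39203048 -0.24576601  0.023     ] foot face [ 0.49322628 -0.21550996  0.046     ] len 0.10562205776484591
heading deg of z axis -163.35411022917722
top tcp px [ 37.88997469 439.06259938]
side tcp px [102.85367005  28.15823751]
```

View pics/crop2.png

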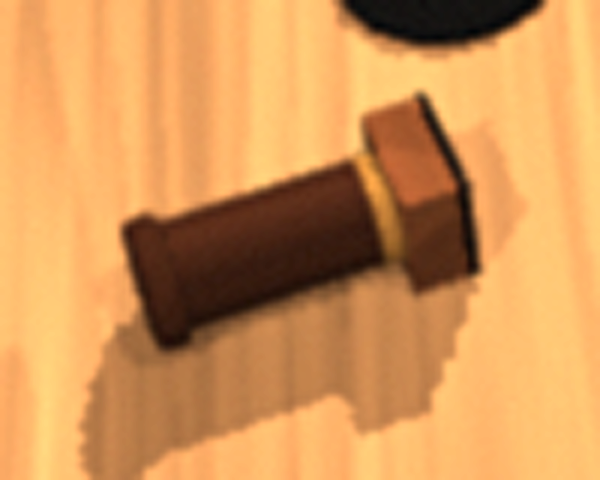

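The side crop (crop2) agrees: the pommel end is towards the robot, around side px (213,277), and the foot around (262,262). I'll move over the stamp now.

apply_moves(
  motion=[
    [[-20, 14, 0], 0, 0],
    [[-39, 27, 0], 0, 0],
    [[-39, 27, 0], 0, 0],
    [[-39, 27, 0], 0, 0],
    [[-39, 27, 0], 0, 0],
    [[-39, 27, 0], 0, 0],
    [[-39, 27, 0], 0, 0],
    [[-39, 27, 0], 0, 0],
  ],
  force=20,
)

```text
time: 0.95
tcp_pos: [0.2501, 0.1784, 0.2313]
eef_rot: [0.782, 0.623, 0.0, 0.0]
wrist_force: [1.2, 1.1, 0.5]
gripper_width: 0.0853
```

apply_moves(
  motion=[
    [[-39, 27, 0], 0, 0],
    [[-39, 27, 0], 0, 0],
    [[-39, 27, 0], 0, 0],
    [[-39, 27, 0], 0, 0],
    [[-39, 27, 0], 0, 0],
    [[-39, 27, 0], 0, 0],
    [[-39, 27, 0], 0, 0],
    [[-39, 27, 0], 0, 0],
  ],
)

```text
time: 1.75
tcp_pos: [0.3901, -0.1748, 0.2312]
eef_rot: [0.783, 0.622, 0.0, 0.0]
wrist_force: [1.4, 1.1, 0.1]
gripper_width: 0.0852
```

apply_moves(
  motion=[
    [[-39, 27, 0], 0, 0],
    [[-20, 14, 0], 0, 0],
    [[0, 0, 0], -0.13, 0],
    [[0, 0, 0], -0.13, 0],
    [[0, 0, 0], -0.13, 0],
    [[0, 0, 0], -0.13, 0],
    [[0, 0, 0], 0, 0],
    [[0, 0, 0], 0, 0],
  ],
)

```text
time: 2.55
tcp_pos: [0.4166, -0.2392, 0.2311]
eef_rot: [0.598, 0.802, -0.0, -0.0]
wrist_force: [1.0, 0.0, 0.5]
gripper_width: 0.0854
```

```bash
python3 - <<'E'
from h import *
m=camera_model("wrist"); im=get_image("wrist"); np.savez("w1.npz",**m)
cv2.imwrite("pics/w1.png",np.clip(im[:,:,::-1]*1.6,0,255).astype(np.uint8))
s=state(); print(s["tcp_pos"],s["eef_rot"],proj(m,s["tcp_pos"]),m["world_from_camera"])
E
```

```text
[ 0.41664212 -0.23924917  0.23116474] [ 5.97681735e-01  8.01733448e-01 -2.35195391e-05 -1.47088449e-04] [317.46762143 259.74982078] [[-2.85065902e-01 -9.23084770e-01 -2.58170368e-01  3.51394064e-01]
 [ 9.58507915e-01 -2.74556771e-01 -7.66886988e-02 -2.58756670e-01]
 [-9.22527768e-05 -2.69319674e-01  9.63050832e-01  3.74433429e-01]
 [ 0.00000000e+00  0.00000000e+00  0.00000000e+00  1.00000000e+00]]
```

View pics/w1.png

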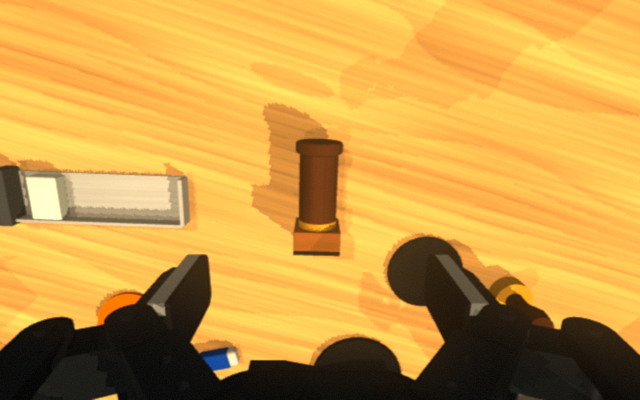

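The wrist view shows the stamp clearly: pommel columns 296–343 at rows 139–156, handle centre near (319,185), and the foot's face top edge at row 254, columns 293–340. The small black disc is at (424,270).

```bash
python3 - <<'E'
from h import *
m=dict(np.load("w1.npz")); s=state()
X=np.array([-.285,.9585,0]);Y=np.array([.9585,.285,0])
im=cv2.imread("pics/w1.png").astype(int)
for r in (146,165,180,195,210,240,246):
    row=im[r,270:370]; d=np.where(row.sum(1)<(200 if r<215 else 300))[0]+270; print(r,d.min(),d.max())
for name,uv,z in (("pommel L",(296,148),.023),("pommel R",(343,148),.023),("end top edge",(319.5,140),.023),("end top",(319.5,140),.046),("foot TL",(293,254),.046),("foot TR",(340,254),.046),("smalldisc",(424,270),.006)):
    w=unproj(m,uv,z); e=w-s["tcp_pos"]; print(name,w.round(4),"tool xy",round(e@X,4),round(e@Y,4))
E
```

```text
146 296 341
165 300 336
180 300 335
195 300 335
210 300 334Traceback (most recent call last):
  File "<stdin>", line 6, in <module>
    return umr_minimum(a, axis, None, out, keepdims, initial, where)
ValueError: zero-size array to reduction operation minimum which has no identity
```

```bash
python3 - <<'E'
from h import *
m=dict(np.load("w1.npz")); s=state()
X=np.array([-.285,.9585,0]);Y=np.array([.9585,.285,0])
for name,uv,z in (("pommel L",(296,148),.023),("pommel R",(343,148),.023),("end",(319.5,140),.023),("end top",(319.5,140),.046),("handle165",(318.3,165),.026),("handle210",(317.3,210),.026),("foot L",(293,254),.046),("foot R",(340,254),.046),("smalldisc",(424,270),.006)):
    w=unproj(m,uv,z); e=w-s["tcp_pos"]; print(name,w.round(4),"tool xy",round(e@X,4),round(e@Y,4))
E
```

```text
pommel L [ 0.4035 -0.2648  0.023 ] tool xy -0.0208 -0.0198
pommel R [ 0.3905 -0.2209  0.023 ] tool xy 0.025 -0.0198
end [ 0.3896 -0.2451  0.023 ] tool xy 0.0021 -0.0276
end top [ 0.3871 -0.246   0.046 ] tool xy 0.0019 -0.0302
handle165 [ 0.4129 -0.2394  0.026 ] tool xy 0.0009 -0.0036
handle210 [ 0.4574 -0.2272  0.026 ] tool xy -0.0 0.0425
foot L [ 0.5019 -0.239   0.046 ] tool xy -0.0241 0.0818
foot R [ 0.4887 -0.1945  0.046 ] tool xy 0.0224 0.0818
smalldisc [ 0.4971 -0.0903  0.006 ] tool xy 0.1199 0.1196
```

The length checks out: the foot's face is at tool y +82 mm and the pommel end at −28 mm, which gives 110 mm. The tool can only turn about its own z axis. So I'll grip the pommel lightly, well above the centre of mass, and let the foot swing down as it lifts.

apply_moves(
  motion=[
    [[2, -11, 10], 0.03, 0],
    [[0, -11, 40], 0, 0],
    [[0, 0, 45], 0, 0],
    [[0, 0, 45], 0, 0],
    [[0, 0, 40], 0, 0],
    [[0, 0, 25], 0, 0],
    [[0, 0, 15], 0, 0],
    [[0, 0, 6], 0, 0],
  ],
)

```text
time: 3.4
tcp_pos: [0.3939, -0.2427, 0.0036]
eef_rot: [0.609, 0.793, -0.0, -0.001]
wrist_force: [0.2, 0.7, 0.6]
gripper_width: 0.0853
```

apply_moves(
  motion=[
    [[0, 0, 3], 0, 0],
    [[0, 0, 0], 0, 0],
    [[0, 0, 0], 0, 130],
    [[0, 0, 0], 0, 130],
    [[0, 0, 0], 0, 130],
    [[0, 0, 0], 0, 150],
    [[0, 0, 0], 0, 160],
    [[0, 0, 0], 0, 160],
  ],
  force=20,
)

```text
time: 4.2
tcp_pos: [0.3954, -0.2436, 0.003]
eef_rot: [0.609, 0.793, 0.0, 0.001]
wrist_force: [-0.2, 1.3, 6.2]
gripper_width: 0.0451
```

apply_moves(
  motion=[
    [[0, 0, -5], 0, 160],
    [[0, 0, -20], 0, 160],
    [[0, 0, -30], 0, 160],
    [[0, 0, -35], 0, 160],
    [[0, 0, -30], 0, 160],
    [[0, 0, -20], 0, 160],
    [[0, 0, 0], 0, 160],
    [[0, 0, 0], 0, 160],
  ],
)

```text
time: 5.0
tcp_pos: [0.3948, -0.2433, 0.1416]
eef_rot: [0.609, 0.793, -0.0, -0.0]
wrist_force: [-0.2, 0.6, -3.3]
gripper_width: 0.0454
```

```bash
python3 - <<'E'
from h import *
a=get_image("wrist")[:,:,::-1]; b=get_image("side")[:,:,::-1]
m=camera_model("side"); u=proj(m,state()["tcp_pos"]).astype(int)
c=cv2.resize(b[max(0,u[1]-80):u[1]+80,max(0,u[0]-64):u[0]+64],(320,400),interpolation=cv2.INTER_CUBIC)
cv2.imwrite("pics/w2.png",np.clip(np.hstack([cv2.resize(a,(480,300)),cv2.resize(c,(240,300))])*1.6,0,255).astype(np.uint8)); print(state()["wrist_force"],state()["wrist_torque"],u,state()["gripper_width"])
E
```

```text
[-0.32575481  0.21588213 -2.75306919] [0.03477449 0.0218931  0.01530203] [204 234] 0.04544838703098316
```

View pics/w2.png

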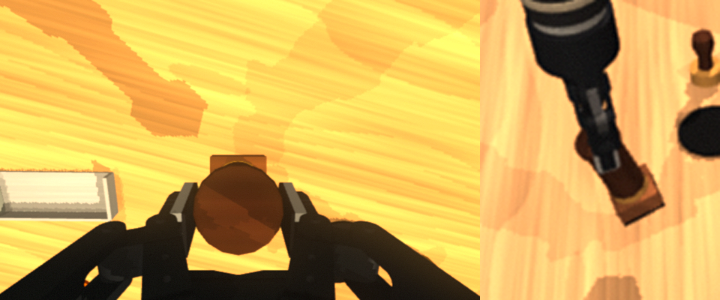

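The stamp swung down in the grip. In the wrist view the pommel is seen almost face-on at (238,208), with a foot edge peeking out above it at (238,155). The side view also shows it hanging near vertical. I'll compare this with the projection of an exactly upright stamp.

```bash
cat > tilt.py <<'E'
from h import *
from scipy.spatial.transform import Rotation as R
def run():
    s=state(); m=camera_model("wrist"); Q=R.from_quat(s["eef_rot"]).as_matrix(); X,Y=Q[:,0],Q[:,1]
    g=s["tcp_pos"]+np.array([0,0,.022])
    for b in (-30,-20,-15,-10,-5,0,5,10,20,30):
        t=np.radians(b); a=np.array([0,0,-1])*np.cos(t)+Y*np.sin(t); p=Y*np.cos(t)+np.array([0,0,1])*np.sin(t)
        f=lambda z,w:(proj(m,g+a*(.104-z)+p*w)*.75).round()
        print(b,"foot back-edges",f(.024,-.023),f(0,-.023),f(.024,.023),"pommel top edges",f(.11,-.023),f(.11,.023),"bottom rim",f(.098,-.023))
E
python3 -c "
import tilt;tilt.run()"
```

```text
-30 foot back-edges [238.  86.] [238.  67.] [238. 138.] pommel top edges [238. 198.] [238. 246.] bottom rim [238. 176.]
-20 foot back-edges [238. 101.] [238.  87.] [238. 155.] pommel top edges [238. 189.] [238. 252.] bottom rim [238. 171.]
-15 foot back-edges [238. 109.] [238.  98.] [238. 163.] pommel top edges [238. 185.] [238. 254.] bottom rim [238. 169.]
-10 foot back-edges [238. 117.] [238. 108.] [238. 172.] pommel top edges [238. 181.] [238. 257.] bottom rim [238. 168.]
-5 foot back-edges [238. 126.] [238. 118.] [238. 181.] pommel top edges [238. 178.] [238. 259.] bottom rim [238. 167.]
0 foot back-edges [238. 134.] [238. 128.] [238. 190.] pommel top edges [238. 175.] [238. 261.] bottom rim [238. 166.]
5 foot back-edges [238. 142.] [238. 138.] [238. 199.] pommel top edges [238. 173.] [238. 263.] bottom rim [238. 166.]
10 foot back-edges [238. 151.] [238. 148.] [238. 208.] pommel top edges [238. 171.] [238. 264.] bottom rim [238. 166.]
20 foot back-edges [238. 168.] [238. 168.] [238. 227.] pommel top edges [238. 168.] [238. 266.] bottom rim [238. 168.]
30 foot back-edges [238. 186.] [238. 189.] [238. 246.] pommel top edges [238. 166.] [238. 265.] bottom rim [238. 170.]
```

It hangs about 12–15° off vertical, foot forward. I'll carry it towards the mat with a sharp start, so the foot lags backwards, and a gentle stop short of the centre. Then I'll look again.

apply_moves(
  motion=[
    [[8, 45, 0], 0, 160],
    [[8, 45, 0], 0, 160],
    [[8, 40, 0], 0, 160],
    [[7, 34, 0], 0, 160],
    [[6, 28, 0], 0, 160],
    [[5, 22, 0], 0, 160],
    [[4, 18, 0], 0, 160],
    [[3, 12, 0], 0, 160],
  ],
)

```text
time: 5.9
tcp_pos: [0.6182, -0.1319, 0.1399]
eef_rot: [0.608, 0.794, -0.001, -0.001]
wrist_force: [0.2, -0.7, -3.2]
gripper_width: 0.045
```

apply_moves(
  motion=[
    [[2, 8, 0], 0, 160],
    [[0, 4, 0], 0, 160],
    [[0, 2, 0], 0, 160],
    [[0, 0, 0], 0, 160],
  ],
)

```text
time: 6.3
tcp_pos: [0.6307, -0.1276, 0.1423]
eef_rot: [0.609, 0.793, -0.0, -0.0]
wrist_force: [-1.0, -0.3, -3.3]
gripper_width: 0.0452
```

```bash
python3 - <<'E'
from h import *
import tilt
a=get_image("wrist")[:,:,::-1]; b=get_image("side")[:,:,::-1]
m=camera_model("side"); u=proj(m,state()["tcp_pos"]).astype(int); x0,y0=u[0]-80,u[1]-75
c=cv2.resize(b[y0:y0+150,x0:x0+160],(320,300),interpolation=cv2.INTER_CUBIC)
cv2.imwrite("pics/w3.png",np.clip(np.hstack([cv2.resize(a,(480,300)),c])*1.6,0,255).astype(np.uint8))
s=state(); print(x0,y0,s["tcp_pos"],s["eef_rot"],s["gripper_width"])
tilt.run()
E
```

```text
242 104 [ 0.63051575 -0.12770307  0.14250971] [ 6.08843855e-01  7.93290082e-01 -6.21317541e-05  5.38089541e-05] 0.04492189027956326
-30 foot back-edges [238.  86.] [238.  67.] [238. 137.] pommel top edges [238. 198.] [238. 246.] bottom rim [238. 176.]
-20 foot back-edges [238. 101.] [238.  87.] [238. 154.] pommel top edges [238. 189.] [238. 252.] bottom rim [238. 171.]
-15 foot back-edges [238. 109.] [238.  97.] [238. 163.] pommel top edges [238. 185.] [238. 254.] bottom rim [238. 169.]
-10 foot back-edges [238. 117.] [238. 108.] [238. 172.] pommel top edges [238. 181.] [238. 257.] bottom rim [238. 168.]
-5 foot back-edges [238. 126.] [238. 118.] [238. 181.] pommel top edges [238. 178.] [238. 259.] bottom rim [238. 167.]
0 foot back-edges [238. 134.] [238. 128.] [238. 190.] pommel top edges [238. 175.] [238. 261.] bottom rim [238. 166.]
5 foot back-edges [238. 142.] [238. 138.] [238. 199.] pommel top edges [238. 173.] [238. 263.] bottom rim [238. 166.]
10 foot back-edges [238. 151.] [238. 148.] [238. 208.] pommel top edges [238. 171.] [238. 264.] bottom rim [238. 166.]
20 foot back-edges [238. 168.] [238. 168.] [238. 227.] pommel top edges [238. 168.] [238. 266.] bottom rim [238. 168.]
30 foot back-edges [238. 186.] [238. 189.] [238. 246.] pommel top edges [238. 166.] [238. 266.] bottom rim [238. 170.]
```

View pics/w3.png

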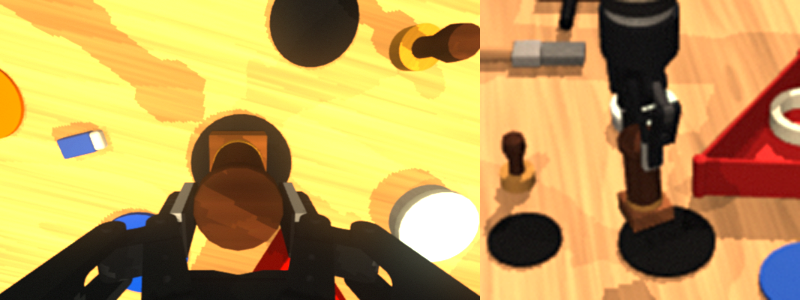

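The swing corrected most of the tilt: the foot edge at wrist (238,133) implies about 3°. The mat's rim shows at columns 191–291 with its top at row 113 (half-size view), so I can place its centre relative to the hand.

```bash
python3 - <<'E'
from h import *
from scipy.spatial.transform import Rotation as R
from scipy.optimize import least_squares
m=camera_model("wrist"); s=state(); Q=R.from_quat(s["eef_rot"]).as_matrix()
# rim points picked in w3 (480x300 scale)
pts=np.array([(241,113),(205,125),(277,125),(192,150),(290,150)])/.75
w=np.array([unproj(m,p,.006)[:2] for p in pts])
r=least_squares(lambda c:np.hypot(*(w-c).T)-.055,w.mean(0)); print("mat",r.x,"res",r.fun.round(4))
e=np.r_[r.x,0]-s["tcp_pos"]; print("tool xy to mat",(Q.T@e).round(4))
for nm,p,z in(("foot top back L",(211,133),.063),("foot R",(267,133),.063),("pommel top c",(238,208),.17)):
    q=unproj(m,np.array(p)/.75,z); print(nm,q.round(4),(Q.T@(q-s["tcp_pos"])).round(4))
E
```

```text
mat [ 0.65513816 -0.11788297] res [-0.0011  0.001   0.0009 -0.0005 -0.0004]
tool xy to mat [0.0031 0.0263 0.1425]
foot top back L [ 0.6181 -0.1546  0.063 ] [-0.0228 -0.0189  0.0795]
foot R [ 0.6059 -0.1091  0.063 ] [ 0.0244 -0.0189  0.0795]
pommel top c [ 0.6245 -0.1294  0.17  ] [-0.0001 -0.0062 -0.0275]
```

Mat centre is (0.655, −0.118), with about 1 mm residual, and it agrees with the averaged fixed cameras. The pommel sits 6 mm behind the TCP, so I'll go +32 in y and +3 in x, then lower.

apply_moves(
  motion=[
    [[1, 14, 0], 0, 160],
    [[1, 8, 5], 0, 160],
    [[1, 5, 10], 0, 160],
    [[0, 3, 12], 0, 160],
    [[0, 2, 8], 0, 160],
    [[0, 0, 5], 0, 160],
    [[0, 0, 3], 0, 160],
    [[0, 0, 0], 0, 160],
  ],
)

```text
time: 7.2
tcp_pos: [0.6607, -0.1161, 0.0988]
eef_rot: [0.609, 0.793, -0.0, -0.0]
wrist_force: [-0.5, -0.1, -2.6]
gripper_width: 0.0451
```

apply_moves(
  motion=[
    [[0, 0, 3], 0, 160],
    [[0, 0, 2], 0, 160],
    [[0, 0, 2], 0, 160],
    [[0, 0, 0], 0, 160],
  ],
)

```text
time: 7.6
tcp_pos: [0.6621, -0.116, 0.0937]
eef_rot: [0.609, 0.794, 0.001, 0.001]
wrist_force: [-1.1, 0.7, 3.6]
gripper_width: 0.045
```

Contact with the mat. I'll press lightly to seat the foot flat, then look before opening.

apply_moves(
  motion=[
    [[0, 0, 1.5], 0, 160],
    [[0, 0, 1.5], 0, 160],
    [[0, 0, 0], 0, 160],
    [[0, 0, 0], 0, 160],
  ],
)

```text
time: 8.0
tcp_pos: [0.6638, -0.1159, 0.0933]
eef_rot: [0.608, 0.794, 0.002, 0.003]
wrist_force: [1.5, 1.7, 12.8]
gripper_width: 0.0451
```

```bash
cat > look.py <<'E'
from h import *
import tilt,sys
a=get_image("wrist")[:,:,::-1]; b=get_image("side")[:,:,::-1]
x0,y0=260,115
c=cv2.resize(b[y0:y0+150,x0:x0+160],(320,300),interpolation=cv2.INTER_CUBIC)
cv2.imwrite(sys.argv[1],np.clip(np.hstack([cv2.resize(a,(480,300)),c])*1.6,0,255).astype(np.uint8))
s=state(); print(s["tcp_pos"],s["wrist_force"],s["wrist_torque"],s["gripper_width"])
m=camera_model("side")
for z in (.006,.03,.104,.116): print(z,"upright axis in side crop px",((proj(m,(.655,-.118,z))-(x0,y0))*2+(480,0)).round())
tilt.run()
E
python3 look.py pics/w4.png
```

```text
[ 0.66376478 -0.11592684  0.09327337] [ 1.42292757  1.23986059 12.27562269] [ 0.45682854 -0.21446331 -0.0367491 ] 0.045044026041526956
0.006 upright axis in side crop px [627. 215.]
0.03 upright axis in side crop px [627. 199.]
0.104 upright axis in side crop px [627. 149.]
0.116 upright axis in side crop px [627. 140.]
-30 foot back-edges [238.  85.] [238.  66.] [238. 137.] pommel top edges [238. 198.] [238. 246.] bottom rim [238. 176.]
-20 foot back-edges [238. 101.] [238.  87.] [238. 154.] pommel top edges [238. 190.] [238. 252.] bottom rim [238. 171.]
-15 foot back-edges [238. 109.] [238.  97.] [238. 162.] pommel top edges [238. 186.] [238. 255.] bottom rim [238. 169.]
-10 foot back-edges [238. 117.] [238. 107.] [238. 171.] pommel top edges [238. 182.] [238. 257.] bottom rim [238. 168.]
-5 foot back-edges [238. 125.] [238. 117.] [238. 180.] pommel top edges [238. 179.] [238. 259.] bottom rim [238. 167.]
0 foot back-edges [238. 133.] [238. 127.] [238. 189.] pommel top edges [238. 176.] [238. 261.] bottom rim [238. 167.]
5 foot back-edges [238. 142.] [238. 137.] [238. 198.] pommel top edges [238. 173.] [238. 263.] bottom rim [238. 166.]
10 foot back-edges [238. 150.] [238. 147.] [238. 207.] pommel top edges [238. 171.] [238. 264.] bottom rim [238. 167.]
20 foot back-edges [238. 168.] [238. 167.] [238. 226.] pommel top edges [238. 168.] [238. 266.] bottom rim [238. 168.]
30 foot back-edges [238. 185.] [238. 188.] [238. 246.] pommel top edges [238. 167.] [238. 266.] bottom rim [238. 170.]
```

View pics/w4.png

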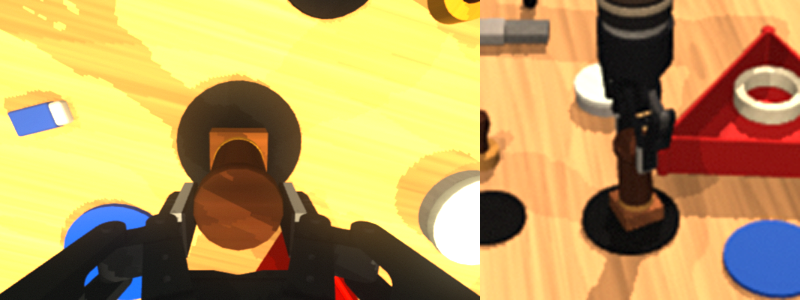

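The foot is down, but the side crop shows a slight remaining lean: pommel (628,143), foot (637,207). The wrist force of 12 N fits contact on the rear foot edge. I'll measure where that edge sits on the mat.

```bash
python3 - <<'E'
from h import *
from scipy.spatial.transform import Rotation as R
from scipy.optimize import least_squares
m=camera_model("wrist"); s=state(); Q=R.from_quat(s["eef_rot"]).as_matrix()
pts=np.array([(239,81),(195,100),(283,100),(177,142),(301,142)])/.75
w=np.array([unproj(m,p,.006)[:2] for p in pts])
r=least_squares(lambda c:np.hypot(*(w-c).T)-.055,w.mean(0)); print("mat",r.x,"res",r.fun.round(4))
T=lambda p:(Q.T@(np.asarray(p)-s["tcp_pos"])).round(4)
print("tool to mat",T(np.r_[r.x,.006]))
for nm,p,z in(("foot back top L",(211,129),.030),("R",(267,129),.030),("pommel c",(238,208),.118)):
    q=unproj(m,np.array(p)/.75,z); print(nm,q.round(4),T(q))
# tilt from side image: dark/brown edges of handle
im=cv2.imread("pics/w4.png")[:,480:]; cv2.imwrite("pics/w4c.png",cv2.resize(im[110:250,90:220],None,fx=4,fy=4,interpolation=cv2.INTER_CUBIC))
E
```

```text
mat [ 0.65887403 -0.11664103] res [ 0.0006 -0.0004 -0.0004 -0.0004 -0.0004]
tool to mat [ 0.0008 -0.0056  0.0872]
foot back top L [ 0.6449 -0.1429  0.03  ] [-0.0211 -0.0257  0.0631]
R [ 0.6336 -0.1009  0.03  ] [ 0.0225 -0.0257  0.063 ]
pommel c [ 0.659  -0.1172  0.118 ] [-0.0001 -0.0047 -0.0248]
```

View pics/w4c.png

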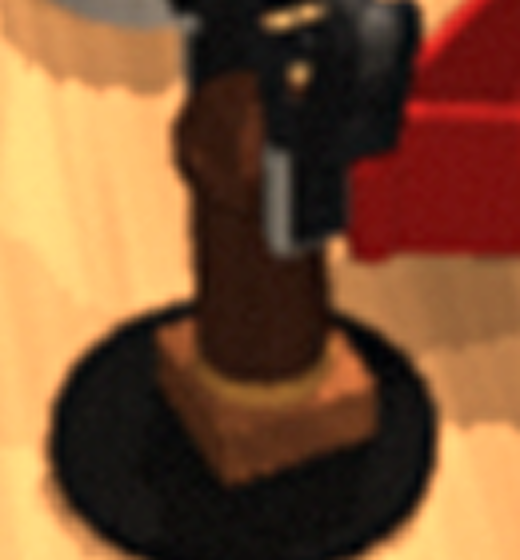

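The handle is within about 2° of vertical. The foot centre is about 2–3 mm from the mat centre, and the foot is on the mat. I'll ease off the preload, open gradually, then retreat straight up.

apply_moves(
  motion=[
    [[0, 1.5, 0], 0, 160],
    [[0, 0, -1.5], 0, 160],
    [[0, 0, -1], 0, 160],
    [[0, 0, 0], 0, 160],
  ],
)

```text
time: 8.5
tcp_pos: [0.6636, -0.1159, 0.0934]
eef_rot: [0.609, 0.793, 0.001, 0.001]
wrist_force: [1.3, 0.9, 8.5]
gripper_width: 0.045
```

apply_moves(
  motion=[
    [[0, 0, -1], 0, 160],
    [[0, 0, -0.5], 0, 160],
    [[0, 0, 0], 0, 160],
  ],
)

```text
time: 8.8
tcp_pos: [0.6628, -0.116, 0.0936]
eef_rot: [0.609, 0.793, -0.0, 0.0]
wrist_force: [1.6, -0.9, 4.0]
gripper_width: 0.0453
```

Now open gradually, in place.

apply_moves(
  motion=[
    [[0, 0, 0], 0, 112],
    [[0, 0, 0], 0, 104],
    [[0, 0, 0], 0, 96],
    [[0, 0, 0], 0, 80],
    [[0, 0, 0], 0, 60],
    [[0, 0, 0], 0, 40],
    [[0, 0, 0], 0, 0],
    [[0, 0, 0], 0, 0],
  ],
)

```text
time: 9.6
tcp_pos: [0.6625, -0.1157, 0.0933]
eef_rot: [0.609, 0.793, 0.0, -0.0]
wrist_force: [-0.4, 0.2, -0.2]
gripper_width: 0.085
```

```bash
python3 look.py pics/w5.png | head -1
```

```text
[ 0.66253605 -0.11570343  0.0933221 ] [ 0.32255156 -0.41764998 -0.16460899] [ 0.03515014 -0.00324182 -0.00661844] 0.08521993904268604
```

View pics/w5.png

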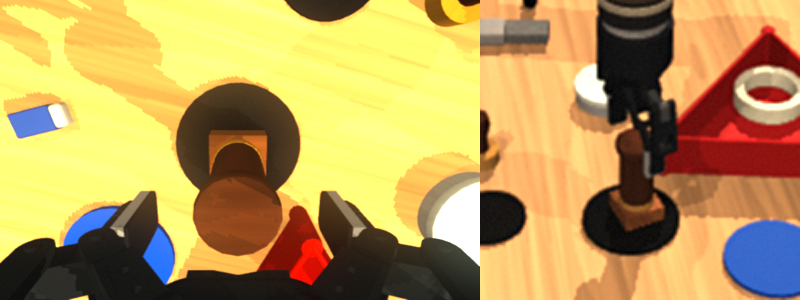

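The stamp is standing free: the fingers are clear of the pommel at wrist (238,215), and the foot is on the mat. I'll retreat straight up.

apply_moves(
  motion=[
    [[0, 0, -10], 0, 0],
    [[0, 0, -25], 0, 0],
    [[0, 0, -35], 0, 0],
    [[0, -20, -30], 0, 0],
    [[0, -40, -20], 0, 0],
    [[0, -45, 0], 0, 0],
    [[0, -45, 0], 0, 0],
    [[0, -45, 0], 0, 0],
  ],
)

```text
time: 10.5
tcp_pos: [0.4727, -0.1665, 0.2144]
eef_rot: [0.608, 0.794, 0.0, 0.001]
wrist_force: [0.2, 0.4, 0.0]
gripper_width: 0.0856
```

apply_moves(
  motion=[
    [[0, -45, 0], 0, 0],
    [[0, -45, 0], 0, 0],
    [[0, -40, 0], 0, 0],
    [[0, -20, 0], 0, 0],
    [[0, 0, 0], 0, 0],
    [[0, 0, 0], 0, 0],
  ],
)

```text
time: 11.1
tcp_pos: [0.3297, -0.2054, 0.2143]
eef_rot: [0.609, 0.793, 0.0, 0.001]
wrist_force: [0.4, 0.6, 0.3]
gripper_width: 0.0854
```

```bash
python3 - <<'E'
from h import *
t=get_image("top")[:,:,::-1]; b=get_image("side")[:,:,::-1]
f=lambda im,x,y:cv2.resize(im[y:y+160,x:x+160],(400,400),interpolation=cv2.INTER_CUBIC)
cv2.imwrite("pics/fin.png",np.clip(np.hstack([f(t,265,120),f(b,220,110)])*1.6,0,255).astype(np.uint8))
for n,i in(("top",t),("side",b)):
    a=cv2.imread(f"pics/{n}0.png").astype(int); d=np.abs(a-i).max(2)
    R={"top":((185,205,220,295),(283,242,308,266)),"side":((220,120,300,140),(245,165,275,200))}[n]
    print(n,"change in brush, round stamp area:",[int((d[y:Y,x:X_]>40).sum()) for x,y,X_,Y in R])
for n,o in(("top",(265,120,0)),("side",(220,110,400))):
    m=camera_model(n)
    c=(.657,-.117) if n=="top" else (.657,-.1245)
    print(n,[((proj(m,(*c,z))-o[:2])*2.5+(o[2],0)).round().tolist() for z in(.006,.030,.116)])
print(state()["tcp_pos"],state()["time"],state()["wrist_force"])
E
```

```text
top change in brush, round stamp area: [0, 0]
side change in brush, round stamp area: [0, 0]
top [[196.0, 188.0], [197.0, 183.0], [201.0, 167.0]]
side [[687.0, 286.0], [687.0, 266.0], [687.0, 192.0]]
[ 0.33028206 -0.20514348  0.21364125] 11.2 [-0.12477038  0.816848   -0.40038807]
```

View pics/fin.png

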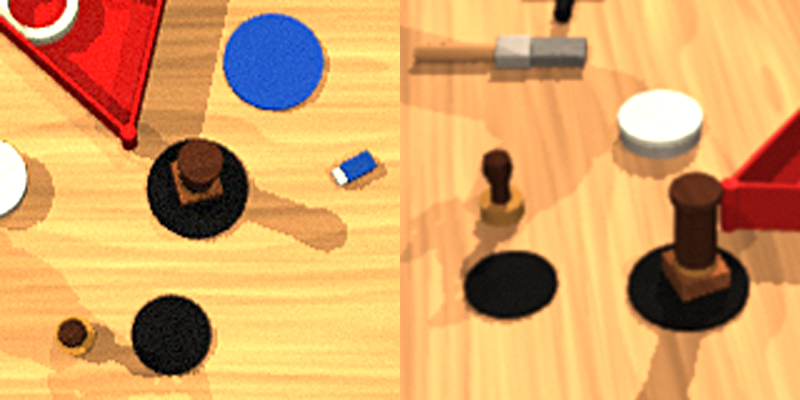

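The stamp stands upright on the mat, and the image areas around the brush and round stamp are unchanged. It looks several mm off centre in +x, so I'll measure that from the full-resolution pictures.

```bash
python3 - <<'E'
from h import *
from scipy.optimize import least_squares
import itertools
# fit silhouette: non-black pixels inside the mat ellipse vs rendered hull of stamp
Y=np.radians(np.degrees(np.arctan2(.258,.966)))
def model(c,yaw,base=.006):
    R2=np.array([[np.cos(yaw),-np.sin(yaw)],[np.sin(yaw),np.cos(yaw)]])
    sq=[np.r_[np.array(c)+R2@np.array(p),z] for p in itertools.product((-.023,.023),repeat=2) for z in(base,base+.024)]
    th=np.linspace(0,6.283,40); ci=lambda r,zs:[np.array([c[0]+r*np.cos(t),c[1]+r*np.sin(t),base+z]) for t in th for z in zs]
    return [sq,ci(.019,(.024,.098)),ci(.023,(.098,.11))]
for n,mc in(("top",(.657,-.117)),("side",(.657,-.1245))):
    m=camera_model(n); im=get_image(n)[:,:,::-1].astype(int); a=cv2.imread(f"pics/{n}0.png").astype(int)
    obs=(np.abs(im-a).max(2)>18).astype(np.uint8)
    # restrict to the original mat's pixels: change there = stamp
    mat=np.zeros((400,640),np.uint8); cv2.fillConvexPoly(mat,cv2.convexHull(np.array([proj(m,(mc[0]+.053*np.cos(t),mc[1]+.053*np.sin(t),.006)) for t in np.linspace(0,6.28,60)]).astype(np.float32)).astype(np.int32),1)
    best=[]
    for dx in np.arange(-.014,.0145,.001):
        for dy in np.arange(-.012,.0125,.001):
            r=np.zeros((400,640),np.uint8)
            for part in model((mc[0]+dx,mc[1]+dy),Y):
                h=cv2.convexHull(np.array([proj(m,p) for p in part],np.float32)); cv2.fillConvexPoly(r,(h*16).round().astype(np.int32),1,shift=4)
            best.append((int(((r!=obs)&(mat>0)).sum()),round(dx*1000),round(dy*1000)))
    print(n,int((obs&mat).sum()),sorted(best)[:6])
E
```

```text
top 398 [(95, 11, 1), (98, 11, 2), (98, 12, 1), (100, 10, 3), (101, 10, 1), (101, 11, 3)]
side 379 [(121, 9, 10), (121, 10, 12), (123, 9, 12), (124, 9, 11), (126, 10, 11), (131, 7, 12)]
```

Top and side fits both put the stamp 9–11 mm off centre in +x; the wrist view gave about 5 mm. There's plenty of time (11 s used), so I'll regrip it upright, lift slightly, shift −8 mm along tool y and set it down again.

apply_moves(
  motion=[
    [[0, 25, 0], 0, 0],
    [[0, 45, 0], 0, 0],
    [[0, 45, 0], 0, 0],
    [[0, 45, 0], 0, 0],
    [[0, 45, 0], 0, 0],
    [[0, 45, 0], 0, 0],
    [[0, 45, 0], 0, 0],
    [[0, 30, 0], 0, 0],
  ],
)

```text
time: 12.1
tcp_pos: [0.6463, -0.1188, 0.2115]
eef_rot: [0.608, 0.794, -0.0, -0.001]
wrist_force: [0.6, 0.1, 0.1]
gripper_width: 0.0854
```

apply_moves(
  motion=[
    [[0, 15, 0], 0, 0],
    [[0, 5, 0], 0, 0],
    [[0, 0, 0], 0, 0],
    [[0, 0, 30], 0, 0],
    [[0, 0, 40], 0, 0],
    [[0, 0, 30], 0, 0],
    [[0, 0, 15], 0, 0],
    [[0, 0, 6], 0, 0],
  ],
)

```text
time: 12.9
tcp_pos: [0.6604, -0.1158, 0.0905]
eef_rot: [0.609, 0.793, -0.001, -0.001]
wrist_force: [-0.8, 0.9, -0.1]
gripper_width: 0.0853
```

apply_moves(
  motion=[
    [[0, 0, 0], 0, 80],
    [[0, 0, 0], 0, 100],
    [[0, 0, 0], 0, 110],
    [[0, 0, 0], 0, 120],
    [[0, 0, 0], 0, 130],
    [[0, 0, 0], 0, 160],
    [[0, 0, 0], 0, 160],
    [[0, 0, 0], 0, 160],
  ],
  force=30,
)

```text
time: 13.7
tcp_pos: [0.6633, -0.1159, 0.0942]
eef_rot: [0.609, 0.793, 0.001, 0.001]
wrist_force: [-1.5, 0.9, 4.9]
gripper_width: 0.0449
```

apply_moves(
  motion=[
    [[0, 0, -2], 0, 160],
    [[0, 0, -3], 0, 160],
    [[0, 0, -1], 0, 160],
    [[0, 0, 0], 0, 160],
    [[0, -2, 0], 0, 160],
    [[0, -3, 0], 0, 160],
    [[0, -2, 0], 0, 160],
    [[0, -1, 0], 0, 160],
  ],
)

```text
time: 14.5
tcp_pos: [0.6544, -0.1179, 0.0982]
eef_rot: [0.609, 0.793, -0.0, -0.0]
wrist_force: [0.8, -0.2, -2.4]
gripper_width: 0.0448
```

apply_moves(
  motion=[
    [[0, 0, 0], 0, 160],
    [[0, 0, 0], 0, 160],
    [[0, 0, 2], 0, 160],
    [[0, 0, 2], 0, 160],
    [[0, 0, 0], 0, 160],
    [[0, 0, 0], 0, 160],
  ],
)

```text
time: 15.1
tcp_pos: [0.6548, -0.1178, 0.0943]
eef_rot: [0.609, 0.793, -0.0, 0.0]
wrist_force: [-0.4, -0.1, -1.4]
gripper_width: 0.0446
```

apply_moves(
  motion=[
    [[0, 0, 1], 0, 160],
    [[0, 0, 0.5], 0, 160],
    [[0, 0, 0], 0, 160],
    [[0, 0, 0], 0, 160],
  ],
)

```text
time: 15.5
tcp_pos: [0.6553, -0.1177, 0.0943]
eef_rot: [0.609, 0.793, 0.001, 0.001]
wrist_force: [-2.2, 0.7, 5.8]
gripper_width: 0.0451
```

The foot is down: the wrist force reads +5.8 N, against −2.4 N while lifted. I'll ease slightly, open and retreat.

apply_moves(
  motion=[
    [[0, 0, -0.5], 0, 160],
    [[0, 0, 0], 0, 112],
    [[0, 0, 0], 0, 104],
    [[0, 0, 0], 0, 96],
    [[0, 0, 0], 0, 70],
    [[0, 0, 0], 0, 40],
    [[0, 0, 0], 0, 0],
    [[0, 0, 0], 0, 0],
  ],
)

```text
time: 16.3
tcp_pos: [0.6548, -0.1178, 0.0933]
eef_rot: [0.609, 0.793, 0.0, 0.0]
wrist_force: [-0.9, -0.2, -0.5]
gripper_width: 0.0852
```

apply_moves(
  motion=[
    [[0, 0, 0], 0, 0],
    [[0, 0, -10], 0, 0],
    [[0, 0, -25], 0, 0],
    [[0, 0, -35], 0, 0],
    [[0, -20, -30], 0, 0],
    [[0, -40, -20], 0, 0],
    [[0, -45, 0], 0, 0],
    [[0, -45, 0], 0, 0],
  ],
)

```text
time: 17.1
tcp_pos: [0.5091, -0.157, 0.2149]
eef_rot: [0.608, 0.794, 0.0, 0.001]
wrist_force: [0.6, -0.8, 0.6]
gripper_width: 0.0855
```

apply_moves(
  motion=[
    [[0, -45, 0], 0, 0],
    [[0, -45, 0], 0, 0],
    [[0, -45, 0], 0, 0],
    [[0, -40, 0], 0, 0],
    [[0, -20, 0], 0, 0],
    [[0, 0, 0], 0, 0],
    [[0, 0, 0], 0, 0],
  ],
)

```text
time: 17.8
tcp_pos: [0.322, -0.2075, 0.2142]
eef_rot: [0.609, 0.793, 0.0, 0.001]
wrist_force: [0.6, -0.8, 0.1]
gripper_width: 0.0853
```

```bash
python3 - <<'E'
from h import *
t=get_image("top")[:,:,::-1]; b=get_image("side")[:,:,::-1]
f=lambda im,x,y:cv2.resize(im[y:y+160,x:x+160],(400,400),interpolation=cv2.INTER_CUBIC)
cv2.imwrite("pics/fin2.png",np.clip(np.hstack([f(t,265,120),f(b,220,110)])*1.6,0,255).astype(np.uint8))
for n,i in(("top",t),("side",b)):
    a=cv2.imread(f"pics/{n}0.png").astype(int); d=np.abs(a-i).max(2)
    R={"top":((185,205,220,295),(283,242,308,266)),"side":((220,120,300,140),(245,165,275,200))}[n]
    print(n,"change in brush, round stamp area:",[int((d[y:Y,x:X_]>40).sum()) for x,y,X_,Y in R])
print(state()["tcp_pos"],state()["time"])
E
```

```text
top change in brush, round stamp area: [0, 0]
side change in brush, round stamp area: [0, 0]
[ 0.32256195 -0.20721575  0.21365662] 17.9
```

View pics/fin2.png

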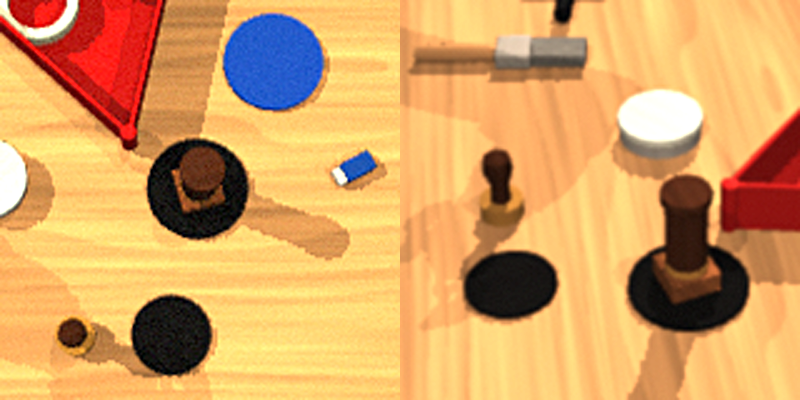

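The stamp is now upright and centred. In the side view the foot spans columns 653–721, centre 687, against a mat centre of 688. In the top view its lower corner at row 211 is close to the expected 213. I'll hand in.

```bash
python3 -c "
from workcell import *
print(close_job())"
```

```text
the job is handed in; nothing more can be done
None
```

The stamp is standing upright on its foot in the middle of the round black mat, and the job was handed in at about 18 s of the 35 s allowed.

- **How:** The tool can only turn about its own axis, so I gripped the stamp lightly by its pommel and let the foot swing down as it lifted. I carried it to the larger black disc (about 108 mm across; the other measured 83 mm) and kept hold until the foot was down.
- **Correction:** The first placing was off centre towards +x. The top and side cameras said about 10 mm and the wrist camera about 5 mm. I regripped it upright, lifted it a few millimetres, moved it back 8 mm and set it down again.
- **Last checks:** By eye in the final pictures, the stamp is upright and within about 2 mm of the mat's centre. The gripper is well clear and touching nothing. The image areas around the brush and small round stamp are unchanged from the start. The highest force I saw at the wrist was about 13 N.
- **Disagreement:** The top and side cameras differed by about 7 mm in y. I used the wrist camera's position for the mat, which lay between them.

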